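# Close up a shelf lane and fill its tray

## Robot

A 6-joint arm with a two-finger parallel gripper is mounted at the origin on the work surface. World frame = base frame: x ahead of the robot, y to its left, z up, the work surface at z = 0. Lengths are in m, angles in rad, forces in N, time in s.
With the tool pointing down it reaches from about 0.3 to 0.875 m from the base axis. Payload 6.4 kg.
Tool frame: the origin (TCP) lies midway between the tips of the shut fingers; the grasp point (between the pads) lies 19 mm behind it; z points along the fingers, x is the direction in which the jaws open and shut, and the axes are right-handed (so a half turn about z gives the same grasp; the last joint's range is limited). The gripper opens to 85 mm and grips with 20 to 120 N. Pads are 22 mm wide; open, the fingers measure 114 mm over their backs; the gripper's body (76 mm by 85 mm) begins 54 mm behind the grasp point. The pads swing forward as they close: fully open they stand 13 mm farther back than shut.
Start: joints at [-1.473, 0.181, 1.607, -0, 1.354, -0.206], TCP at [0.172, -0.549, 0.231] pointing down, gripper open.
Joint ranges: [-2.99, 2.99], [-0.89, 2.07], [0.3, 2.58], [-1.14, 4.28], [0, 2.63], [-3.12, 3.12]. Speed limits (rad/s): [2.57, 2.57, 3.01, 3.14, 3.14, 3.14].

## Interface

Orientations are given as [roll, pitch, yaw] about the fixed x, y, z axes, in that order (R = Rz(yaw) Ry(pitch) Rx(roll)).
In Python, from rig import ctrl gives the robot as it stands.
- The arm moves only by the tool servo_tool, never from a script. Its argument "deltas" is text: rows parted by semicolons, each of 7 numbers parted by spaces: the shift along the world's x, y, z in mm, then the turn, a rotation vector about the world's x, y, z in degrees, then the finger opening in mm, from 0 to 85.4. In form: dx dy dz ax ay az gripper; .... A call has 1 to 12 rows; each row shifts and turns the commanded pose from where the row before left it; what a row does not reach is not made up. A row lasts 1/10 s, in which the tool goes at most 50 mm and 8.59 degrees, less where a joint would pass 70% of its speed; a pose out of reach is approached as far as the arm can. A call is refused whole if a number of a shift passes 50 or a number of a turn 8.59, either way. A call with a gripper value outside its range is refused whole. The fingers move at their own pace and stop on an object; the grip force is fixed at half the most. Time passes only in rows, so rows that do not move let the fingers close. It gives the time, the measured TCP pose, the force and the opening at its end, in the units of the state.
- ctrl.get_state(): the state, without advancing time (a new reading comes with each control period).
- ctrl.read_camera(name): name is "scene" or "side" or "wrist"; returns a dict with "frame" (400x640x3 uint8, red, green, blue), "z_map" (400x640 float32, m along the optical axis (not along the pixel's ray), 0 where there is no reading), "camera_matrix" (3x3 intrinsics, pixels), "position" and "attitude" of the camera in the world. Camera axes: x right, y down, z forward; pixel columns grow to the right and rows downward; lengths in m; the calibration is good to about 2 mm. The wrist camera is an equidistant fisheye: a pixel r from the principal point sees the ray r / f radians off the axis. A picture is of the moment at which its call begins.
- ctrl.job_done(): hands the job in, once; it reports no verdict.
The state is a dict: "t": time; "joint_positions": joint angles; "qvel": joint speeds; "effort": joint torques, N m; "position": TCP position; "tool_rot": TCP orientation; "force": force on the tool from outside, world axes, zero at the start; "ft_torque": the same for the moment, N m; "grip_width": opening from 0.0 (shut) to 1.0 (fully open).
Only numpy, scipy, OpenCV 4.12 (cv2) and the standard library are available. Lean on these libraries where they do the work, as an engineer would, in place of code of your own. Each camera call takes 0.05 s, during which the arm holds its last target. There are 200 camera calls.

## Task

Make up the lane for the light cardboard tray on the counter display shelf: first lift the shelf divider clear of the rail's teeth, slide it along to the notch right beside the empty tray and let it drop fully home, without shoving the tray. Then load the tray evenly with the two glass jars, setting each down gently and upright in the middle of its own half, so that the tray neither tips nor slides; leave the carton and the tin where they are.

Things in the scene. Friction and masses are not known exactly. Their poses are not given: they have to be found in the camera images.
- rack: Fixed counter display shelf: timber plank 140 deep (x), 576 wide (y), 30 mm thick; end cheeks with inner faces at y = +-270, tops 105 above the counter; thin fence bar at the back, x = +54, 64 high; toothed rail along the front, x = -60. Origin: mid-width, on the counter, under the line on which tray and carton stand; x from rail to fence, y along the rail. Goods stand on the plank's top, z = 30.
- rail_mid (a point): Middle of the shelf's aluminium front rail, level with the tops of its black teeth (48 mm above the counter); axes as the shelf's. Teeth: 16 mm deep (x), 10 mm wide (y), 10 mm high. Notches between them: 15 mm wide, one every 25 mm, centred at y = 0, +-25, +-50, +-75, +-100 from here.
- divider_slide (a joint): Where the divider stands along the rail: m, growing towards the shelf's +y, 0 = in the notch at mid-shelf, where it starts; range -0.115 to 0.115, light friction. It cannot travel while its key (under its front end, 9 mm wide, 3 mm play each side) is down between two teeth, however hard it is pushed.
- divider_lift (a joint): How far the divider is lifted: m, 0 = fully home, key down in a notch; at most 0.022. The key clears the teeth above 0.010. Let go over a notch, the divider (140 g) drops home by its weight; let go on top of a tooth, it stays up at about 0.009.
- divider_grip (a point): Middle of the grip rib on top of the white plastic shelf divider, to be pinched from above across the shelf's y. Rib 65 mm long (along the shelf's x), 12 mm thick, 26 mm high; under it the upright panel, 6 mm thick, 90 mm deep, down to the plank. Home, this point is 112 mm above the counter. It moves only along the rail and straight up. Axes as the shelf's.
- tray: Light (50 g) open cardboard tray, loose at either end of the shelf: 86 mm (x) by 180 mm (y), walls 4 thick, 22 high (front 16), floor 4 thick. Origin: centre of its underside; long side along y; its halves lie at +y and -y, their middles 43 mm from the origin. It is 2 to 8 mm from the end cheek; the notch right beside it is 75 mm from mid-shelf; there the panel is 3 to 11 mm off the tray.
- jar_a_center (a point): Centre, half-way up (40 mm), of one of the two alike amber glass jars with brass lids: 56 mm diameter, straight from 4 to 58 mm above its foot, then a lid 52 mm wide, 80 mm high, about 0.3 kg, upright on the counter between robot and shelf.
- jar_b_center (a point): Centre, half-way up (40 mm), of the other amber glass jar, just like the first.
- carton: Bystander: green carton 66 x 92 x 105 mm standing at the other end of the shelf. Origin: centre of its underside.
- tin_center (a point): Bystander: centre of a tin with aluminium top, 74 mm diameter, 75 mm high, on the counter in a row with the jars.
There are look-alikes about, which are no part of the job. What is shaped like the part that bears jar_b_center but black is not meant.

How it is judged:
On the way:
1. the divider is fully home in the notch right beside the still empty, unshoved tray (value of joint divider_lift below 0.003 m and ((y of tray in the frame of rack above 0 m and value of joint divider_slide between 0.069 and 0.081 m) or (y of tray in the frame of rack below 0 m and value of joint divider_slide between -0.081 and -0.069 m)) and distance of tray from where it was at the start of the episode below 0.018 m and angle between tray's own z axis and vertical below 0.06 rad and horizontal distance between each of jar_a_center, jar_b_center and tray above 0.11 m), for 0.3 s.
At the end, for the whole second after the job is handed in: Divider down (under 3 mm) in the notch beside the tray, 75 mm (+-6) from mid-shelf; tray flat, within 18 mm of its start; jars upright (0.08 rad) on the tray's floor, one in each half, 31 to 62 mm from its middle along its length, within 18 mm of its long centre line (value of joint divider_lift below 0.003 m and ((y of tray in the frame of rack above 0 m and value of joint divider_slide between 0.069 and 0.081 m) or (y of tray in the frame of rack below 0 m and value of joint divider_slide between -0.081 and -0.069 m)) and distance of tray from where it was at the start of the episode below 0.018 m and angle between tray's own z axis and vertical below 0.06 rad and ((y of jar_a_center in the frame of tray between 0.031 and 0.062 m and y of jar_b_center in the frame of tray between -0.062 and -0.031 m) or (y of jar_a_center in the frame of tray between -0.062 and -0.031 m and y of jar_b_center in the frame of tray between 0.031 and 0.062 m)) and x of jar_a_center in the frame of tray between -0.018 and 0.018 m and z of each of jar_a_center, jar_b_center in the frame of tray below 0.048 m and angle between each of jar_a_center, jar_b_center's own z axis and vertical below 0.08 rad and x of jar_b_center in the frame of tray between -0.018 and 0.018 m); the robot touches nothing.
It fails at once if the tray is tipped by more than 0.15 rad (angle between tray's own z axis and vertical above 0.15 rad).
It fails at once if the tray is shoved more than 30 mm (distance of tray from where it was at the start of the episode above 0.03 m).
It fails at once if a jar is let fall into the tray (from more than about 15 mm) or slammed on it (over 60 N) (contact force between any of jar_a, jar_b and tray above 60 N or (linear speed of jar_a above 0.55 m/s and contact force between jar_a and the fingers below 0.3 N and horizontal distance between jar_a_center and tray below 0.11 m) or (linear speed of jar_b above 0.55 m/s and contact force between jar_b and the fingers below 0.3 N and horizontal distance between jar_b_center and tray below 0.11 m)).
It fails at once if the carton or the tin is shifted by more than 30 mm (distance of any of carton, tin_center from where it was at the start of the episode above 0.03 m).
It also fails if it takes over 66 s, if anything falls off the work surface, if the arm or the gripper's body presses on something with over 40 N, if the wrist force passes 120 N, or if a joint passes its speed limit or range.

## Working session

There is one attempt and no reset: what is moved stays moved. The work goes in short steps, Python scripts to look and compute and a tool call to move; the robot and the scene stay as the last step left them, time stands still between calls to the robot, and variables do not carry over. Pictures are saved under pics/ and viewed, about 8 in all and at most 12, crops included, and the job is handed in when it is done.

Besides the shell and the picture viewer there is one more tool, called after "Emit:" by a JSON object that holds its "op" and its "data", one argument or row to a line. servo_tool: Moves the arm, as the interface text tells. Its arguments: {"type":"object","properties":{"deltas":{"type":"string"}},"required":["deltas"]}

```bash
mkdir -p pics
cat > h.py <<'E'
import numpy as np,cv2
from rig import ctrl
np.set_printoptions(precision=4,suppress=True)
def cam(n,save=None):
    c=ctrl.read_camera(n)
    if save: cv2.imwrite('pics/'+save+'.png',c['frame'][:,:,::-1])
    return c
def R(c):
    a=np.array(c['attitude'],float)
    if a.shape==(3,3): return a
    from scipy.spatial.transform import Rotation as Ro
    return Ro.from_euler('xyz',a).as_matrix() if a.size==3 else Ro.from_quat(a).as_matrix()
def ray(c,u,v,fish=False):
    K=np.array(c['camera_matrix']);x=(u-K[0,2])/K[0,0];y=(v-K[1,2])/K[1,1]
    if fish:
        r=np.hypot(x,y)+1e-12;d=np.array([np.sin(r)*x/r,np.sin(r)*y/r,np.cos(r)])
    else: d=np.array([x,y,1.])
    return R(c)@d
def onz(c,u,v,z,fish=False):
    d=ray(c,u,v,fish);p=np.array(c['position']);return p+d*(z-p[2])/d[2]
def cloud(c):
    z=c['z_map'];K=np.array(c['camera_matrix']);v,u=np.mgrid[:400,:640]
    P=np.stack([(u-K[0,2])/K[0,0]*z,(v-K[1,2])/K[1,1]*z,z],-1)@R(c).T+np.array(c['position'])
    P[z==0]=np.nan;return P
E
python3 - <<'E'
from h import *
for n in('scene','side','wrist'):
    c=cam(n,n+'0');print(n,c['position'],c['attitude'],c['camera_matrix'])
print(ctrl.get_state())
a=[cv2.imread(f'pics/{n}0.png') for n in('scene','side')]
cv2.imwrite('pics/two.png',cv2.resize(np.vstack(a),(480*1,600)) if 0 else np.hstack([cv2.resize(x,(400,250)) for x in a]))
E
```

```text
scene [ 0.985  -0.331   0.9157] [-2.5031 -0.0044  0.9318] [[410.5983   0.     314.8653]
 [  0.     410.5983 200.3927]
 [  0.       0.       1.    ]]
side [ 0.3739 -0.6043  0.7907] [-2.3979 -0.009  -0.1998] [[395.6675   0.     316.6898]
 [  0.     395.6675 197.0368]
 [  0.       0.       1.    ]]
wrist [ 0.2452 -0.525   0.3731] [ 2.8403  0.0005 -1.2671] [[309.7069   0.     321.0738]
 [  0.     309.7069 197.5711]
 [  0.       0.       1.    ]]
{'t': 0.15, 'joint_positions': array([-1.4733,  0.1814,  1.6077, -0.    ,  1.3538, -0.2063]), 'qvel': array([-0.0004, -0.0035, -0.0025, -0.0018,  0.    ,  0.0007]), 'effort': array([  0.0016, -44.5259, -35.1692,  -0.0002,   0.0059,  -0.    ]), 'position': array([ 0.172 , -0.5483,  0.2306]), 'tool_rot': array([-3.1413,  0.0013, -1.267 ]), 'force': array([-0.0165, -0.2463, -0.5591]), 'ft_torque': array([-0.0087,  0.0241, -0.0195]), 'grip_width': 0.9939286786110463}
```

View pics/scene0.png

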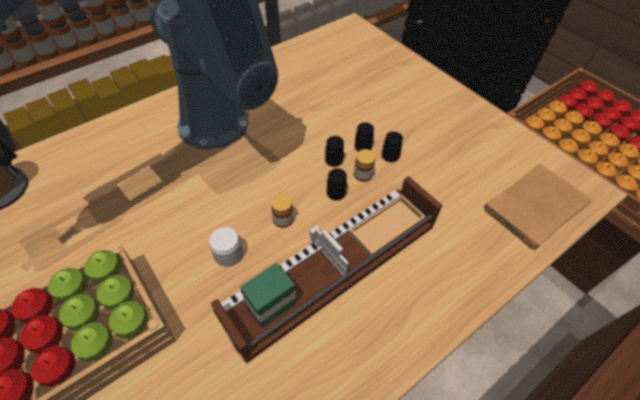

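View pics/side0.png

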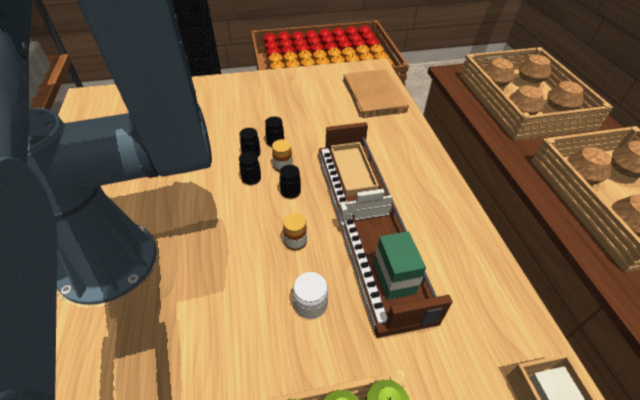

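Scene view: amber jars at (282,210) and (365,163). The four black look-alikes are at (334,150), (364,136), (392,145) and (337,184). The tin is at (226,246), the carton at (269,290), the divider at (328,250), and the tray at the far right end (390,225). Only the two amber jars with brass lids match the description. Next I'll measure and make one enlarged crop.

Run:
```python
from h import *
for n in('scene','side'):
    c=cam(n);P=cloud(c);f=c['frame'];hsv=cv2.cvtColor(f,cv2.COLOR_RGB2HSV);Z=P[...,2]
    box=(P[...,0]>.2)&(P[...,0]<.9)&(P[...,1]>-.5)&(P[...,1]<.5)
    # things with flat tops about 80 / 75 mm high
    for name,m in (('top80',(Z>.0765)&(Z<.086)),('tin75',(Z>.069)&(Z<.0785)),('div',(Z>.107)&(Z<.117)),('carton/cheek',(Z>.128)&(Z<.142)),('cheek',(Z>.099)&(Z<.1065))):
        nl,l,s,_=cv2.connectedComponentsWithStats((m&box).astype(np.uint8))
        for i in range(1,nl):
            if s[i,4]>40:
                q=l==i;p=P[q];r=cv2.minAreaRect((p[:,:2]*1000).astype(np.float32))
                print(n,name,s[i],p.mean(0),hsv[q].mean(0).round(),'rect',np.round(r[0],1),np.round(r[1],1),round(r[2],1))
    # tray floor/cardboard
    m=box&(Z>.029)&(Z<.040)&(hsv[...,2]>150)&(hsv[...,1]>50)
    nl,l,s,_=cv2.connectedComponentsWithStats(m.astype(np.uint8))
    for i in range(1,nl):
        if s[i,4]>150:
            p=P[l==i];r=cv2.minAreaRect((p[:,:2]*1000).astype(np.float32));print(n,'trayfloor',s[i],p.mean(0),r)
    if n=='scene': cv2.imwrite('pics/crop.png',cv2.resize(f[100:320,190:450,::-1],None,fx=3,fy=2.7,interpolation=2))
```

```text
scene top80 [356 122  18  13 182] [0.365  0.3155 0.0806] [66. 60. 49.] rect [363.8 315.6] [49.4 52. ] 49.2
scene top80 [385 131  18  15 198] [0.4438 0.3563 0.0805] [75. 60. 46.] rect [443.5 356.8] [49.9 49.9] 85.1
scene top80 [326 136  18  14 199] [0.3568 0.2091 0.0803] [76. 58. 46.] rect [356.8 209.9] [49.3 49.2] 56.5
scene top80 [356 150  19  15 214] [0.451  0.2424 0.0803] [ 18. 156. 198.] rect [450.5 242.7] [49.6 52.1] 49.3
scene top80 [327 168  20  17 242] [0.4577 0.1373 0.0801] [79. 57. 44.] rect [457.6 137.5] [50.7 52.5] 24.4
scene top80 [402 184  38  31  99] [0.6438 0.2556 0.0816] [ 12. 135.  53.] rect [642.3 255.1] [118.3  14.5] 6.5
scene top80 [271 194  21  18 274] [ 0.4434 -0.0314  0.0803] [ 18. 155. 203.] rect [443.2 -31. ] [50.1 51.3] 17.5
scene top80 [309 232  39  37  82] [ 0.619  -0.0177  0.0815] [ 16.  29. 107.] rect [619.8 -17. ] [125.8  10. ] 5.2
scene top80 [258 295  38  26  69] [ 0.6695 -0.1914  0.0812] [18. 36. 88.] rect [ 669.7 -191.6] [92.2  4. ] 89.6
scene top80 [118 328  48  30 110] [ 0.5695 -0.4508  0.0815] [ 14. 115.  88.] rect [ 569.7 -450. ] [ 4.  98.2] 1.
[... 6263 characters left out ...]
10 196] [0.6389 0.2607 0.1036] [ 11. 162.  95.] rect [640.7 263.1] [118.8  23.5] 0.2
side cheek [379 253  16  31  43] [ 0.6047 -0.2048  0.1026] [44. 41. 67.] rect [ 604.5 -201.7] [ 5.3 75.1] 5.0
side cheek [396 276  27   7  53] [ 0.6422 -0.2374  0.1029] [49. 52. 86.] rect [ 642.8 -237.8] [55.3  2.9] 0.5
side cheek [390 295  62  20 548] [ 0.6429 -0.295   0.1041] [ 11. 165. 101.] rect [ 644.7 -294.3] [119.1  18.4] 0.3
side cheek [388 373  17  13  93] [ 0.556  -0.4132  0.1003] [ 20. 125. 226.] rect [ 553.1 -414.1] [19.9 24.2] 89.5
side trayfloor [ 333  148   42   42 1038] [0.6392 0.1657 0.0341] ((639.6837768554688, 168.28109741210938), (75.50607299804688, 160.2208709716797), 0.2640371024608612)
```

View pics/crop.png

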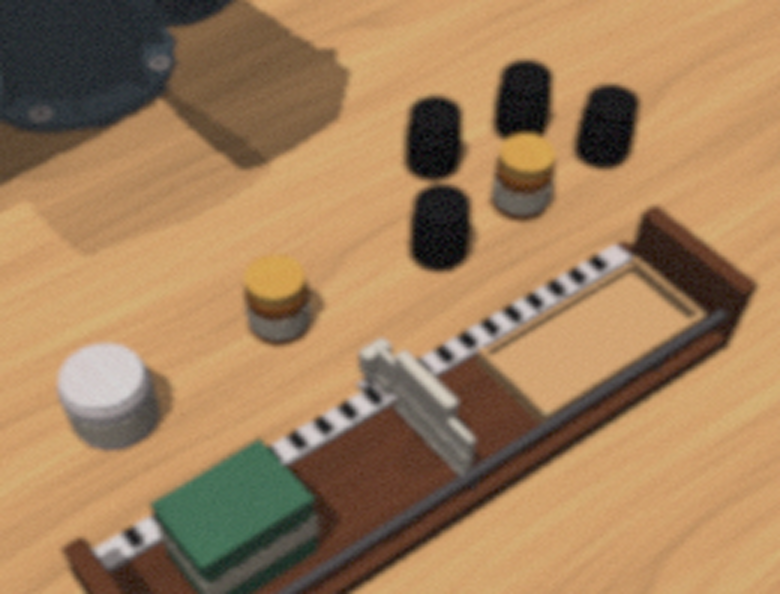

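The crop confirms it: the two brass-lidded amber jars, at crop (275,285) and (525,170), are the targets, and all four others are black. The tray is at the +y end, so the divider goes to slide +0.075. Moving now towards the divider.

Emit:
{"op": "servo_tool", "data": {
  "deltas": "20 24 0 0 0 -4 60;32 37 0 0 0 -5 60;32 37 0 0 0 -5 60;32 37 0 0 0 -3 60;32 37 0 0 0 0 60;32 37 0 0 0 0 60;32 37 0 0 0 0 60;32 37 0 0 0 0 60;32 37 0 0 0 0 60;32 37 0 0 0 0 60;32 37 0 0 0 0 60;32 37 0 0 0 0 60"
}}

```text
t: 1.45
position: [0.5451, -0.1158, 0.2314]
tool_rot: [-3.141, -0.0, -1.564]
force: [-0.4, -1.2, -0.5]
grip_width: 0.701
```

Emit:
{"op": "servo_tool", "data": {
  "deltas": "32 37 0 0 0 0 60;32 37 0 0 0 0 60;20 40 0 0 0 0 60;0 0 0 0 0 0 60"
}}

```text
t: 1.85
position: [0.6295, 0.0015, 0.2308]
tool_rot: [-3.141, 0.002, -1.558]
force: [-0.2, -0.2, -0.4]
grip_width: 0.704
```

Run:
```python
from h import *
c=cam('wrist','w1');print(ctrl.get_state()['position'],ctrl.get_state()['tool_rot'])
print(c['position'],c['attitude'])
for n in('scene','side'):
    P=cloud(cam(n));q=P[(abs(P[...,0]-.627)<.06)&(abs(P[...,1]+.017)<.03)]
    q=q[(q[:,2]>.10)&(q[:,2]<.135)];
    for z in np.arange(.1,.135,.005):
        s=q[abs(q[:,2]-z)<.0025]
        if len(s): print(n,z,len(s),s.min(0),s.max(0))
```

```text
[ 0.6286 -0.0009  0.2307] [ 3.1409  0.0004 -1.5594]
[0.7062 0.0029 0.3734] [ 2.8406  0.0009 -1.5583]
scene 0.1 27 [ 0.5707 -0.0195  0.1001] [ 0.6796 -0.0122  0.1025]
scene 0.10500000000000001 20 [ 0.5811 -0.0203  0.1025] [ 0.6745 -0.0105  0.1072]
scene 0.11000000000000001 28 [ 0.5951 -0.0206  0.1076] [ 0.6578 -0.0105  0.1123]
scene 0.11500000000000002 24 [ 0.5956 -0.0205  0.1127] [ 0.6577 -0.0102  0.1175]
scene 0.12000000000000002 34 [ 0.5942 -0.0208  0.1176] [ 0.6576 -0.0075  0.1225]
scene 0.12500000000000003 117 [ 0.5948 -0.0204  0.1227] [ 0.6578 -0.0079  0.1274]
scene 0.13000000000000003 5 [ 0.6179 -0.0208  0.1275] [ 0.6335 -0.0114  0.1301]
side 0.1 28 [ 0.5715 -0.0194  0.1001] [ 0.6814 -0.0114  0.1025]
side 0.10500000000000001 35 [ 0.5938 -0.0212  0.1026] [ 0.6561 -0.0128  0.1075]
side 0.11000000000000001 41 [ 0.5938 -0.0206  0.1076] [ 0.658  -0.0106  0.1124]
side 0.11500000000000002 40 [ 0.5943 -0.0214  0.1126] [ 0.6568 -0.0157  0.117 ]
side 0.12000000000000002 42 [ 0.5938 -0.0207  0.1176] [ 0.6562 -0.0145  0.1225]
side 0.12500000000000003 103 [ 0.5939 -0.021   0.1225] [ 0.6575 -0.0066  0.1273]
side 0.13000000000000003 1 [ 0.6492 -0.0145  0.1283] [ 0.6492 -0.0145  0.1283]
```

View pics/w1.png

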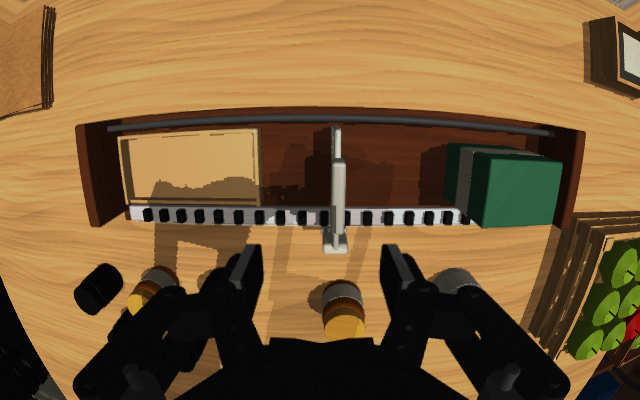

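Wrist view: rib at (338,185), tray corners about (118,140)–(258,206), the gripper straddling the rib slightly to the +y side. The rib centre comes to (0.626, -0.0143), top at 0.125. Descending to pinch it.

Emit:
{"op": "servo_tool", "data": {
  "deltas": "-2 -14 0 0 0 0 45;0 0 -35 0 0 0 45;0 0 -40 0 0 0 45;0 0 -35 0 0 0 45;0 0 -24 0 0 0 45;0 0 0 0 0 0 45;0 0 0 0 0 0 0;0 0 0 0 0 0 0;0 0 0 0 0 0 0;0 0 0 0 0 0 0;0 0 0 0 0 0 0"
}}

```text
t: 3.1
position: [0.6274, -0.0173, 0.0998]
tool_rot: [-3.138, 0.0, -1.563]
force: [-2.0, 4.7, 7.2]
grip_width: 0.128
```

Run:
```python
from h import *
import cv2
c=cam('wrist','w2')
f=cv2.imread('pics/w1.png')
# tray corners clicked in w1 (wrist pose then)
c['position']=np.array([0.7062,0.0029,0.3734]);c['attitude']=np.array([2.8406,0.0009,-1.5583])
for n,u,v,z in(('backL',118,139,.052),('backR',258,129,.052),('frontR',260,206,.046),('frontL',125,207,.046),('cheekL in',108,128,.105)):print(n,onz(c,u,v,z,True))
print(ctrl.get_state()['position'],ctrl.get_state()['grip_width'])
```

```text
backL [0.6775 0.2486 0.052 ]
backR [0.6807 0.0689 0.052 ]
frontR [0.5937 0.0709 0.046 ]
frontL [0.5885 0.2564 0.046 ]
cheekL in [0.6945 0.2207 0.105 ]
[ 0.6274 -0.0172  0.0998] 0.13009944739829532
```

Emit:
{"op": "servo_tool", "data": {
  "deltas": "0 0 8 0 0 0 0;0 0 8 0 0 0 0;0 0 0 0 0 0 0;0 15 0 0 0 0 0;0 20 0 0 0 0 0;0 20 0 0 0 0 0;0 15 0 0 0 0 0;0 6 0 0 0 0 0;0 0 0 0 0 0 0;0 0 0 0 0 0 0"
}}

```text
t: 4.15
position: [0.6266, 0.0589, 0.1135]
tool_rot: [-3.14, 0.0, -1.563]
force: [5.2, 0.8, -0.6]
grip_width: 0.126
```

```bash
cat > div.py <<'E'
from h import *
for n in('scene','side'):
    c=cam(n,n+'_d');P=cloud(c);h=cv2.cvtColor(c['frame'],cv2.COLOR_RGB2HSV)
    for nm,lo,hi in(('rib',.105,.145),('panel',.07,.095)):
        m=(abs(P[...,0]-.62)<.07)&(P[...,1]>.03)&(P[...,1]<.085)&(P[...,2]>lo)&(P[...,2]<hi)&(h[...,1]<90)&(h[...,2]>60)
        q=P[m]
        if len(q)>5: print(n,nm,len(q),'y',np.percentile(q[:,1],[3,50,97]),'z',np.percentile(q[:,2],[3,50,97]),'x',np.percentile(q[:,0],[3,97]))
s=ctrl.get_state();print(s['t'],s['position'],s['force'],s['grip_width'])
E
python3 div.py
```

```text
scene rib 203 y [0.0455 0.0552 0.0676] z [0.1056 0.1261 0.1406] x [0.5589 0.68  ]
scene panel 175 y [0.0454 0.0551 0.0573] z [0.0711 0.0813 0.094 ] x [0.5665 0.6814]
side rib 280 y [0.0457 0.054  0.0625] z [0.1055 0.1175 0.14  ] x [0.5626 0.6762]
side panel 337 y [0.0449 0.0549 0.0583] z [0.0712 0.0834 0.0946] x [0.5566 0.6785]
4.25 [0.6266 0.0585 0.1135] [ 4.8016  0.9438 -1.9492] 0.12934572471546882
```

Emit:
{"op": "servo_tool", "data": {
  "deltas": "0 0 -6 0 0 0 0;0 0 -6 0 0 0 0;0 0 -2 0 0 0 0;0 0 0 0 0 0 0;0 0 0 0 0 0 30;0 0 0 0 0 0 40;0 0 0 0 0 0 40;0 0 20 0 0 0 40;0 0 40 0 0 0 40;0 0 45 0 0 0 70"
}}

```text
t: 5.25
position: [0.6241, 0.0584, 0.203]
tool_rot: [3.136, 0.001, -1.564]
force: [0.9, -0.1, 0.2]
grip_width: 0.622
```

```bash
python3 div.py
python3 - <<'E'
from h import *
c=cam('wrist','w3');print(c['position'],c['attitude'])
E
```

```text
scene rib 213 y [0.0504 0.053  0.0611] z [0.1069 0.1233 0.1275] x [0.5968 0.6569]
scene panel 266 y [0.0439 0.054  0.0639] z [0.0717 0.084  0.0939] x [0.559  0.6811]
side rib 227 y [0.0496 0.0523 0.0611] z [0.1063 0.1203 0.1265] x [0.5942 0.6553]
side panel 375 y [0.0441 0.0544 0.0604] z [0.0708 0.0834 0.0943] x [0.5568 0.6781]
5.35 [0.6297 0.0581 0.2117] [-0.4424 -0.0032  1.1433] 0.7913555511171838
[0.7048 0.0594 0.3551] [ 2.8514 -0.0021 -1.5637]
```

View pics/w3.png

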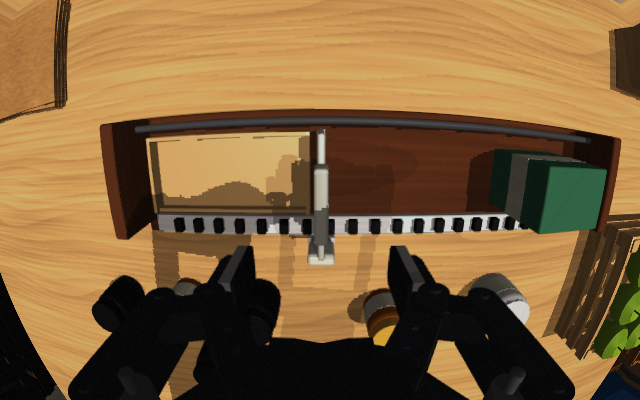

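The divider is home: the rib top is back at 0.125, and the wrist view shows it at (320,190) with the tray still at (148,139)–(310,212), untouched. Next is jar B. I'm also measuring the tray centre from the depth map.

Emit:
{"op": "servo_tool", "data": {
  "deltas": "-16 16 0 0 0 0 78;-26 26 0 0 0 0 78;-28 28 0 0 0 0 78;-28 29 -10 0 0 0 78;-28 29 -20 0 0 0 78;-28 29 -20 0 0 0 78;-25 27 -20 0 0 0 78;0 0 -10 0 0 0 78;0 0 0 0 0 0 78"
}}

```text
t: 6.3
position: [0.4445, 0.2421, 0.1216]
tool_rot: [3.136, -0.002, -1.562]
force: [0.0, 0.0, 0.5]
grip_width: 0.914
```

```bash
cat > tr.py <<'E'
from h import *
for n in('scene','side'):
    c=cam(n,n+'_t');P=cloud(c);h=cv2.cvtColor(c['frame'],cv2.COLOR_RGB2HSV)
    tan=(h[...,1]>50)&(h[...,2]>60)&(h[...,0]>8)&(h[...,0]<25)
    for lo,hi in((.029,.040),(.044,.0475),(.0495,.0545)):
        m=(P[...,0]>.58)&(P[...,0]<.695)&(P[...,1]>.066)&(P[...,1]<.254)&(P[...,2]>lo)&(P[...,2]<hi)&tan
        q=P[m]
        if len(q)>5: print(n,lo,len(q),'x',np.percentile(q[:,0],[1,10,50,90,99]),'y',np.percentile(q[:,1],[1,10,50,90,99]))
s=ctrl.get_state();print(s['t'],s['position'],s['tool_rot'],s['force'],s['grip_width'])
E
python3 tr.py
python3 - <<'E'
from h import *
c=cam('wrist','w4')
P=cloud(cam('scene'))
for nm,x,y in(('A',.443,-.031),('B',.451,.2425)):
    q=P[(np.hypot(P[...,0]-x,P[...,1]-y)<.035)&(P[...,2]>.077)&(P[...,2]<.09)];print(nm,len(q),q.mean(0) if len(q) else 0)
E
```

```text
scene 0.029 1549 x [0.5873 0.6028 0.6365 0.6669 0.6942] y [0.0843 0.1091 0.1684 0.2327 0.2458]
scene 0.044 125 x [0.593  0.5938 0.5979 0.6794 0.6801] y [0.0897 0.109  0.1791 0.2449 0.2462]
scene 0.0495 166 x [0.595  0.6165 0.6764 0.679  0.6798] y [0.0704 0.0932 0.1978 0.2473 0.2534]
side 0.029 760 x [0.5919 0.6039 0.6359 0.6732 0.6935] y [0.0758 0.1538 0.1962 0.2402 0.2478]
side 0.044 78 x [0.5939 0.5948 0.598  0.6758 0.6772] y [0.1141 0.134  0.2024 0.2457 0.2483]
side 0.0495 92 x [0.5957 0.6066 0.6706 0.6793 0.6806] y [0.1395 0.163  0.2427 0.249  0.2539]
6.4 [0.4475 0.2417 0.124 ] [ 3.141  -0.0005 -1.5641] [-0.574   0.339   0.9254] 0.9109237355792731
A 269 [ 0.4436 -0.0315  0.0805]
B 213 [0.451  0.2427 0.0803]
```

View pics/w4.png

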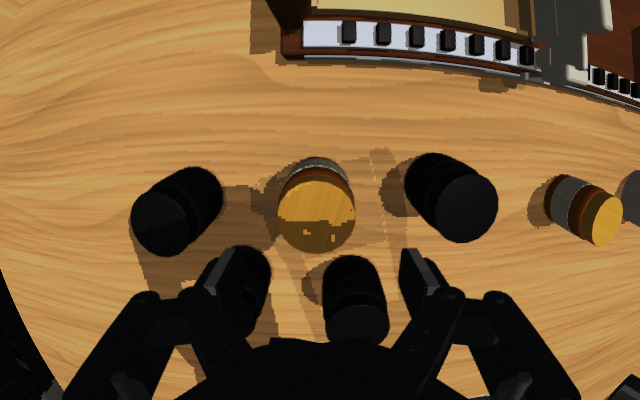

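The wrist view shows the amber jar centred between the fingers at (316,212), with the black jars clear at (178,210) and (450,198). The tray centre is about (0.6365, 0.1605). Descending and gripping.

Emit:
{"op": "servo_tool", "data": {
  "deltas": "3.5 1 -15 0 0 0 78;0 0 -25 0 0 0 78;0 0 -25 0 0 0 78;0 0 -22 0 0 0 78;0 0 -13 0 0 0 78;0 0 0 0 0 0 78;0 0 0 0 0 0 30;0 0 0 0 0 0 30;0 0 0 0 0 0 30;0 0 0 0 0 0 30"
}}

```text
t: 7.5
position: [0.4522, 0.2438, 0.0261]
tool_rot: [-3.138, 0.001, -1.564]
force: [-0.3, -1.3, 6.6]
grip_width: 0.636
```

Emit:
{"op": "servo_tool", "data": {
  "deltas": "0 0 5 0 0 0 30;0 0 15 0 0 0 30;0 0 30 0 0 0 30;0 0 40 0 0 0 30;10 -10 10 0 0 0 30;25 -20 0 0 0 0 30;30 -10 0 0 0 0 30;30 0 0 0 0 0 30;30 0 0 0 0 0 30;30 0 0 0 0 0 30;20 0 0 0 0 0 30;10 0 0 0 0 0 30"
}}

```text
t: 8.7
position: [0.6367, 0.2022, 0.1228]
tool_rot: [3.141, -0.0, -1.565]
force: [0.3, -0.0, -3.5]
grip_width: 0.641
```

Emit:
{"op": "servo_tool", "data": {
  "deltas": "0 0 -10 0 0 0 30;0 0 -10 0 0 0 30;0 0 -10 0 0 0 30;0 0 0 0 0 0 30"
}}

```text
t: 9.1
position: [0.6328, 0.2032, 0.0913]
tool_rot: [3.136, -0.001, -1.563]
force: [-0.3, -0.6, -2.3]
grip_width: 0.637
```

```bash
cat > jar.py <<'E'
from h import *
s=ctrl.get_state();print(s['t'],s['position'],s['tool_rot'],s['force'],s['grip_width'])
for n in('scene','side'):
    c=cam(n,n+'_j');P=cloud(c);h=cv2.cvtColor(c['frame'],cv2.COLOR_RGB2HSV)
    m=(abs(P[...,0]-.636)<.06)&(P[...,1]>.07)&(P[...,1]<.26)&(P[...,2]>.06)&(h[...,1]>110)&(h[...,0]>10)&(h[...,0]<26)&(h[...,2]>100)
    nl,l,st,_=cv2.connectedComponentsWithStats(m.astype(np.uint8))
    for i in range(1,nl):
        if st[i,4]>25:
            q=P[l==i];print(n,st[i],q.mean(0),np.percentile(q,3,axis=0),np.percentile(q,97,axis=0))
E
python3 jar.py
```

```text
9.1 [0.6328 0.2032 0.0913] [ 3.1364 -0.0007 -1.5632] [-0.3407 -0.5519 -2.2815] 0.6374144362197084
scene [400 188  16  17 132] [0.6498 0.199  0.1399] [0.6386 0.1816 0.1248] [0.6569 0.2201 0.1471]
side [342 121   5  12  34] [0.6177 0.208  0.1463] [0.6124 0.1878 0.1415] [0.6241 0.2383 0.1484]
```

Emit:
{"op": "servo_tool", "data": {
  "deltas": "3 0 -6 0 0 0 30;0 0 -8 0 0 0 30;0 0 -6 0 0 0 30;0 0 -4 0 0 0 30;0 0 -2 0 0 0 30;0 0 0 0 0 0 30"
}}

```text
t: 9.8
position: [0.6383, 0.2033, 0.0678]
tool_rot: [3.141, -0.0, -1.564]
force: [-0.6, 0.1, -2.0]
grip_width: 0.639
```

Emit:
{"op": "servo_tool", "data": {
  "deltas": "0 0 -2 0 0 0 30;0 0 -1 0 0 0 30"
}}

```text
t: 10.0
position: [0.6387, 0.2034, 0.0655]
tool_rot: [-3.141, 0.0, -1.564]
force: [-0.1, 0.3, -2.2]
grip_width: 0.637
```

Emit:
{"op": "servo_tool", "data": {
  "deltas": "-1 0 -1 0 0 0 30;-1 0 -1 0 0 0 30;0 0 -1 0 0 0 30;0 0 0 0 0 0 30"
}}

```text
t: 10.4
position: [0.6363, 0.2033, 0.0621]
tool_rot: [3.141, -0.0, -1.564]
force: [-0.2, 0.4, -3.1]
grip_width: 0.637
```

Emit:
{"op": "servo_tool", "data": {
  "deltas": "0 0 -1 0 0 0 30;0 0 -1 0 0 0 30;0 0 0 0 0 0 30"
}}

```text
t: 10.7
position: [0.6366, 0.2033, 0.0603]
tool_rot: [-3.142, 0.0, -1.564]
force: [-0.4, 0.4, -2.5]
grip_width: 0.634
```

Emit:
{"op": "servo_tool", "data": {
  "deltas": "0 0 -1 0 0 0 30;0 0 0 0 0 0 30;0 0 -1 0 0 0 30;0 0 0 0 0 0 30"
}}

```text
t: 11.1
position: [0.6367, 0.2034, 0.0602]
tool_rot: [-3.141, -0.0, -1.563]
force: [-6.1, -1.9, 10.4]
grip_width: 0.641
```

Contact (+10 N). Releasing with a small opening and rising.

Emit:
{"op": "servo_tool", "data": {
  "deltas": "0 0 0.5 0 0 0 60;0 0 0 0 0 0 66;0 0 0 0 0 0 68;0 0 0 0 0 0 68;0 0 10 0 0 0 68;0 0 30 0 0 0 68;0 0 40 0 0 0 68;0 0 30 0 0 0 68;0 0 0 0 0 0 68"
}}

```text
t: 12.0
position: [0.6401, 0.2039, 0.176]
tool_rot: [-3.131, 0.001, -1.563]
force: [1.0, 0.6, 1.1]
grip_width: 0.797
```

```bash
python3 jar.py; python3 tr.py
```

```text
12.0 [0.6401 0.2039 0.176 ] [-3.1307  0.0014 -1.5635] [0.9585 0.5969 1.1163] 0.797100967905017
scene [393 193  22  21 341] [0.6407 0.1995 0.1103] [0.6181 0.177  0.0912] [0.66   0.2263 0.117 ]
side [343 131  18  19 217] [0.6409 0.2002 0.1086] [0.6183 0.1772 0.0869] [0.6646 0.2555 0.1161]
scene 0.029 1101 x [0.5879 0.6031 0.6443 0.6878 0.6944] y [0.0804 0.1032 0.1466 0.2081 0.2448]
scene 0.044 99 x [0.5927 0.5939 0.6471 0.6795 0.6803] y [0.0697 0.1061 0.1702 0.2436 0.2459]
scene 0.0495 155 x [0.6226 0.6469 0.6764 0.6792 0.6803] y [0.0698 0.0881 0.1755 0.2457 0.2489]
side 0.029 470 x [0.5915 0.5949 0.6228 0.6769 0.6944] y [0.0719 0.146  0.1754 0.2279 0.2481]
side 0.044 84 x [0.594  0.5948 0.5979 0.6766 0.685 ] y [0.1158 0.1345 0.1819 0.2426 0.2484]
side 0.0495 76 x [0.5954 0.6076 0.6761 0.6795 0.6806] y [0.1381 0.1519 0.1861 0.2447 0.2481]
12.2 [0.6357 0.2032 0.1677] [ 3.1397 -0.0002 -1.5637] [ 0.2419 -0.2687  0.6565] 0.7955804218309733
```

Jar B stands at about (0.640, 0.201), top at 0.114, so it's on the floor; the tray hasn't moved. Now jar A.

Emit:
{"op": "servo_tool", "data": {
  "deltas": "-14 -18 0 0 0 0 78;-24 -29 0 0 0 0 78;-26 -32 0 0 0 0 78;-26 -32 0 0 0 0 78;-26 -32 0 0 0 0 78;-26 -32 0 0 0 0 78;-26 -32 0 0 0 0 78;-19 -24 -10 0 0 0 78;-5 -4 -20 0 0 0 78;0 0 -20 0 0 0 78;0 0 0 0 0 0 78;0 0 0 0 0 0 78"
}}

```text
t: 13.4
position: [0.4438, -0.0314, 0.1181]
tool_rot: [3.139, 0.001, -1.564]
force: [0.1, -0.4, 0.3]
grip_width: 0.913
```

Emit:
{"op": "servo_tool", "data": {
  "deltas": "0 0 -15 0 0 0 78;0 0 -25 0 0 0 78;0 0 -25 0 0 0 78;0 0 -20 0 0 0 78;0 0 -8 0 0 0 78;0 0 0 0 0 0 78;0 0 0 0 0 0 30;0 0 0 0 0 0 30;0 0 0 0 0 0 30;0 0 0 0 0 0 30"
}}

```text
t: 14.4
position: [0.4458, -0.0318, 0.0275]
tool_rot: [-3.139, -0.001, -1.564]
force: [-2.1, 2.1, 6.8]
grip_width: 0.635
```

Emit:
{"op": "servo_tool", "data": {
  "deltas": "0 0 5 0 0 0 30;0 0 20 0 0 0 30;0 0 40 0 0 0 30;0 0 45 0 0 0 30;5 4 30 0 0 0 30;22 17 10 0 0 0 30;30 23 0 0 0 0 30;30 24 0 0 0 0 30;30 24 0 0 0 0 30;30 24 0 0 0 0 30;26 20 0 0 0 0 30;15 11 0 0 0 0 30"
}}

```text
t: 15.6
position: [0.634, 0.1171, 0.1762]
tool_rot: [-3.141, 0.0, -1.562]
force: [-0.9, -0.3, -1.8]
grip_width: 0.635
```

Emit:
{"op": "servo_tool", "data": {
  "deltas": "3 2 0 0 0 0 30;0 0 -10 0 0 0 30;0 0 -20 0 0 0 30;0 0 -20 0 0 0 30;0 0 -15 0 0 0 30;0 0 -10 0 0 0 30;0 0 0 0 0 0 30"
}}

```text
t: 16.3
position: [0.6339, 0.1168, 0.0989]
tool_rot: [3.138, -0.0, -1.564]
force: [-1.1, -0.2, -2.8]
grip_width: 0.63
```

```bash
python3 jar.py
```

```text
16.3 [0.6339 0.1168 0.0989] [ 3.1381 -0.0001 -1.5643] [-1.1152 -0.2096 -2.8434] 0.630323751823335
scene [394 192  22  22 285] [0.6439 0.2017 0.1098] [0.6233 0.1775 0.0763] [0.6601 0.2538 0.1173]
scene [374 204  14  18 127] [0.6492 0.1124 0.1465] [0.6389 0.0959 0.1306] [0.6561 0.1335 0.1539]
side [342 132  16  21 162] [0.6224 0.169  0.128 ] [0.6107 0.1015 0.0964] [0.6355 0.2258 0.1541]
```

Emit:
{"op": "servo_tool", "data": {
  "deltas": "3 0 -6 0 0 0 30;0 0 -10 0 0 0 30;0 0 -8 0 0 0 30;0 0 -5 0 0 0 30;0 0 -3 0 0 0 30;0 0 -1 0 0 0 30;0 0 -1 0 0 0 30;0 0 0 0 0 0 30"
}}

```text
t: 17.2
position: [0.6431, 0.1185, 0.0746]
tool_rot: [-3.131, -0.0, -1.562]
force: [-9.6, 6.6, 35.4]
grip_width: 0.635
```

Emit:
{"op": "servo_tool", "data": {
  "deltas": "0 0 -1 0 0 0 30;0 0 0 0 0 0 30"
}}

```text
t: 17.4
position: [0.6437, 0.1188, 0.0744]
tool_rot: [-3.129, -0.0, -1.562]
force: [-8.7, 8.0, 37.2]
grip_width: 0.633
```

That's unexpected contact at 13 mm too high (35 N). Backing off to look.

Emit:
{"op": "servo_tool", "data": {
  "deltas": "0 0 6 0 0 0 30;0 0 10 0 0 0 30;0 0 0 0 0 0 30;0 0 0 0 0 0 30"
}}

```text
t: 17.8
position: [0.638, 0.1171, 0.0809]
tool_rot: [3.14, -0.0, -1.564]
force: [0.4, 0.6, -1.9]
grip_width: 0.63
```

```bash
python3 jar.py
python3 - <<'E'
import cv2,numpy as np
a=cv2.imread('pics/scene_j.png')[140:290,300:460];b=cv2.imread('pics/side_j.png')[80:230,280:440]
cv2.imwrite('pics/chk.png',np.hstack([cv2.resize(x,(400,375),interpolation=2) for x in(a,b)]))
E
```

```text
17.8 [0.638  0.1171 0.0809] [ 3.1403 -0.0001 -1.5639] [ 0.3565  0.5757 -1.948 ] 0.6302251984149237
scene [396 193  19  21 221] [0.6471 0.203  0.1092] [0.6288 0.1796 0.0853] [0.6604 0.227  0.1167]
scene [374 210  14  17 125] [0.6534 0.1127 0.1282] [0.643  0.0959 0.1131] [0.6602 0.133  0.1356]
side [342 132  10  11  81] [0.6254 0.2068 0.1129] [0.6143 0.184  0.0992] [0.6362 0.2446 0.116 ]
side [343 146  15  13  76] [0.6221 0.1332 0.1246] [0.6142 0.1009 0.0945] [0.6308 0.1865 0.1345]
```

View pics/chk.png

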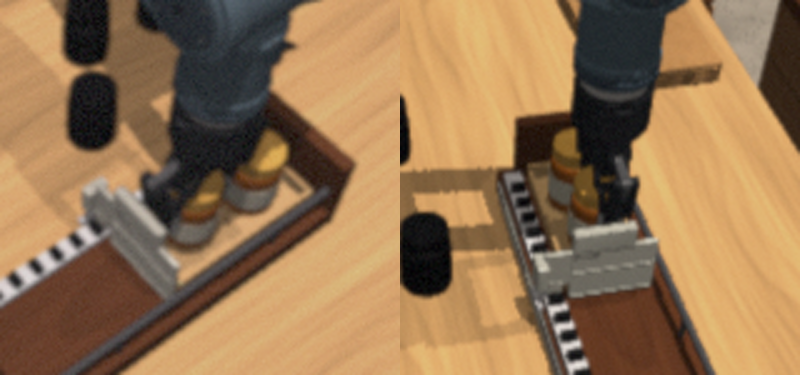

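Both jars are upright, and the tray and divider look in place. The sideways force (+y) and the height suggest the -y finger linkage came down on the divider's rib. I'll rise, turn the jaws 90° so they lie along x, and come down again.

Emit:
{"op": "servo_tool", "data": {
  "deltas": "0 0 15 0 0 0 30;0 0 25 0 0 0 30;0 0 10 0 0 4 30;0 0 0 0 0 8 30;0 0 0 0 0 8 30;0 0 0 0 0 8 30;0 0 0 0 0 8 30;0 0 0 0 0 8 30;0 0 0 0 0 8 30;0 0 0 0 0 8 30;0 0 0 0 0 8 30;0 0 0 0 0 8 30"
}}

```text
t: 19.1
position: [0.6386, 0.1172, 0.1325]
tool_rot: [-3.142, -0.0, -0.232]
force: [0.5, 0.0, -2.3]
grip_width: 0.636
```

Emit:
{"op": "servo_tool", "data": {
  "deltas": "0 0 0 0 0 8 30;0 0 0 0 0 6 30;0 0 0 0 0 0 30;0 0 0 0 0 0 30"
}}

```text
t: 19.5
position: [0.6387, 0.1172, 0.1322]
tool_rot: [3.142, -0.0, 0.004]
force: [0.3, -0.0, -1.7]
grip_width: 0.634
```

```bash
python3 jar.py; python3 tr.py;python3 div.py
```

```text
19.5 [0.6387 0.1172 0.1322] [ 3.1416 -0.0003  0.0041] [ 0.2978 -0.0407 -1.7221] 0.6343343865582199
scene [402 192  14  20  95] [0.6383 0.221  0.1079] [0.6209 0.2058 0.0692] [0.6604 0.2556 0.1167]
scene [367 194  20  22 279] [0.6409 0.099  0.1805] [0.6182 0.0877 0.1647] [0.6614 0.1142 0.1875]
side [354 130  20  21 270] [0.6403 0.1017 0.1807] [0.6185 0.0876 0.1652] [0.6609 0.1259 0.1871]
scene 0.029 793 x [0.5984 0.6262 0.6553 0.6908 0.6947] y [0.0739 0.0988 0.1368 0.2255 0.2457]
scene 0.044 61 x [0.5933 0.5962 0.6622 0.6798 0.6803] y [0.0736 0.1036 0.1776 0.2453 0.2467]
scene 0.0495 151 x [0.6423 0.6564 0.677  0.6794 0.6805] y [0.0692 0.0843 0.1747 0.2453 0.2487]
side 0.029 286 x [0.5915 0.5946 0.6111 0.6427 0.6916] y [0.1141 0.1383 0.1695 0.2302 0.2463]
side 0.044 58 x [0.5939 0.5945 0.5968 0.6105 0.649 ] y [0.1136 0.1258 0.1831 0.2428 0.2467]
side 0.0495 33 x [0.5944 0.5988 0.6123 0.6672 0.6804] y [0.121  0.1412 0.2415 0.2469 0.2507]
19.7 [0.6385 0.1173 0.1319] [-3.1415  0.      0.0058] [ 0.5033 -0.1095 -2.2124] 0.6408847512070136
scene rib 230 y [0.0501 0.053  0.0842] z [0.1062 0.1233 0.1284] x [0.596 0.657]
scene panel 276 y [0.0439 0.054  0.0623] z [0.071  0.0836 0.0941] x [0.5591 0.6808]
side rib 240 y [0.0491 0.0522 0.0843] z [0.1055 0.1211 0.1293] x [0.595 0.655]
side panel 369 y [0.0447 0.0544 0.0604] z [0.0707 0.0834 0.0941] x [0.5566 0.6789]
19.8 [0.6385 0.1173 0.1318] [-1.3949 -0.2556 -2.9812] 0.6360354759252801
```

Emit:
{"op": "servo_tool", "data": {
  "deltas": "-3 1 -10 0 0 0 30;0 0 -15 0 0 0 30;0 0 -15 0 0 0 30;0 0 -10 0 0 0 30;0 0 0 0 0 0 30"
}}

```text
t: 20.3
position: [0.6336, 0.1183, 0.0786]
tool_rot: [-3.142, 0.005, 0.007]
force: [-0.5, -1.1, -2.2]
grip_width: 0.637
```

Emit:
{"op": "servo_tool", "data": {
  "deltas": "0 0 -3 0 0 0 30;0 0 -3 0 0 0 30;0 0 -2 0 0 0 30;0 0 0 0 0 0 30"
}}

```text
t: 20.7
position: [0.6356, 0.1183, 0.0738]
tool_rot: [-3.142, -0.0, 0.007]
force: [-0.4, -0.0, -2.5]
grip_width: 0.635
```

Emit:
{"op": "servo_tool", "data": {
  "deltas": "0 0 -2 0 0 0 30;0 0 -2 0 0 0 30;0 0 -2 0 0 0 30;0 0 -2 0 0 0 30;0 0 0 0 0 0 30"
}}

```text
t: 21.2
position: [0.6352, 0.1183, 0.0653]
tool_rot: [3.142, 0.001, 0.007]
force: [0.5, -0.0, -2.1]
grip_width: 0.636
```

Emit:
{"op": "servo_tool", "data": {
  "deltas": "0 0 -1 0 0 0 30;0 0 -1 0 0 0 30;0 0 0 0 0 0 30"
}}

```text
t: 21.5
position: [0.6355, 0.1183, 0.0637]
tool_rot: [3.142, 0.0, 0.007]
force: [-0.2, 0.5, -2.6]
grip_width: 0.634
```

Emit:
{"op": "servo_tool", "data": {
  "deltas": "0 0 -1 0 0 0 30;0 0 0 0 0 0 30"
}}

```text
t: 21.7
position: [0.6355, 0.1183, 0.0627]
tool_rot: [-3.142, 0.0, 0.007]
force: [-0.5, 0.4, -2.3]
grip_width: 0.634
```

Emit:
{"op": "servo_tool", "data": {
  "deltas": "0 0 -1 0 0 0 30;0 0 0 0 0 0 30"
}}

```text
t: 21.9
position: [0.6355, 0.1183, 0.0617]
tool_rot: [-3.142, 0.0, 0.007]
force: [-0.3, 1.2, -2.4]
grip_width: 0.636
```

Emit:
{"op": "servo_tool", "data": {
  "deltas": "0 0 -1 0 0 0 30;0 0 0 0 0 0 30"
}}

```text
t: 22.1
position: [0.6356, 0.1183, 0.0616]
tool_rot: [3.141, -0.0, 0.007]
force: [-4.0, -1.2, 4.0]
grip_width: 0.634
```

Contact (+4 N) at the expected height. Releasing and rising.

Emit:
{"op": "servo_tool", "data": {
  "deltas": "0 0 0 0 0 0 60;0 0 0 0 0 0 65;0 0 0 0 0 0 66;0 0 0 0 0 0 66;0 0 10 0 0 0 66;0 0 30 0 0 0 66;0 0 40 0 0 0 66;0 0 45 0 0 0 66;-30 -10 0 0 0 0 66;-45 -15 0 0 0 0 66;-45 -15 0 0 0 0 66"
}}

```text
t: 23.2
position: [0.5146, 0.078, 0.1868]
tool_rot: [3.141, -0.002, 0.008]
force: [0.3, 0.3, 0.5]
grip_width: 0.772
```

Emit:
{"op": "servo_tool", "data": {
  "deltas": "-45 -15 0 0 0 0 66;-45 -15 0 0 0 0 66;-20 -10 0 0 0 0 66;0 0 0 0 0 0 66;0 0 0 0 0 0 66"
}}

```text
t: 23.7
position: [0.4062, 0.0381, 0.1869]
tool_rot: [3.141, -0.003, 0.006]
force: [-0.4, 0.1, -1.4]
grip_width: 0.778
```

```bash
python3 jar.py; python3 tr.py;python3 div.py
python3 - <<'E'
import cv2,numpy as np
a=cv2.imread('pics/scene_j.png')[160:350,220:450];b=cv2.imread('pics/side_j.png')[100:330,280:450]
cv2.imwrite('pics/fin.png',np.hstack([cv2.resize(a,(460,380),interpolation=2),cv2.resize(b,(280,380),interpolation=2)]))
E
```

```text
23.7 [0.4062 0.0381 0.1869] [ 3.1412 -0.0028  0.0062] [-0.4383  0.0755 -1.3695] 0.7776226497574494
scene [390 178  25  35 395] [0.6352 0.2026 0.1087] [0.5853 0.1771 0.0724] [0.6592 0.2555 0.117 ]
scene [364 209  24  23 394] [0.6385 0.1099 0.1117] [0.6148 0.089  0.0953] [0.6594 0.1346 0.1173]
side [341 131  20  19 289] [0.6378 0.2003 0.1083] [0.6145 0.176  0.082 ] [0.6671 0.2563 0.1164]
side [349 151  21  20 294] [0.6354 0.1126 0.11  ] [0.6129 0.0889 0.0802] [0.6575 0.1759 0.1161]
scene 0.029 538 x [0.5867 0.6337 0.6614 0.6919 0.6948] y [0.072  0.0999 0.1694 0.2326 0.245 ]
scene 0.044 83 x [0.5845 0.5948 0.6606 0.6794 0.68  ] y [0.0716 0.0926 0.1731 0.2401 0.2461]
scene 0.0495 172 x [0.6173 0.6459 0.6764 0.6792 0.6802] y [0.0718 0.091  0.1756 0.2458 0.2536]
side 0.029 258 x [0.5904 0.5938 0.6081 0.6909 0.6946] y [0.0725 0.138  0.1803 0.2401 0.2518]
side 0.044 56 x [0.5944 0.5947 0.5969 0.6172 0.6831] y [0.1128 0.1241 0.1833 0.2214 0.2454]
side 0.0495 51 x [0.5951 0.6009 0.6243 0.6799 0.6867] y [0.1232 0.1477 0.2152 0.2482 0.2524]
23.9 [0.4063 0.0385 0.186 ] [-3.1415 -0.0003  0.0076] [-0.975   0.1375 -0.1167] 0.7769079858050258
scene rib 219 y [0.0499 0.0528 0.0616] z [0.1065 0.1232 0.127 ] x [0.5958 0.6571]
scene panel 273 y [0.044  0.054  0.0627] z [0.071  0.0837 0.0943] x [0.5595 0.6808]
side rib 227 y [0.0492 0.0524 0.0611] z [0.1061 0.1203 0.1265] x [0.5943 0.6556]
side panel 369 y [0.0432 0.0543 0.0612] z [0.0712 0.0834 0.094 ] x [0.5567 0.678 ]
24.0 [0.406  0.0385 0.1857] [ 0.3503  0.2592 -0.2606] 0.7732367664329299
```

View pics/fin.png

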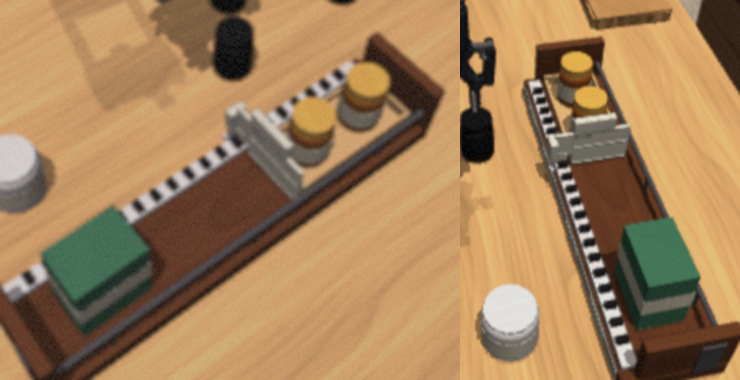

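```bash
python3 -c "
from rig import ctrl
print(ctrl.job_done())"
```

```text
the job is handed in; nothing more can be done
None
```

I handed the job in at about 24 s. The divider is in the notch beside the tray and one jar stands in each half. No verdict was reported.

**What I did:** I lifted the divider, slid it about 75 mm towards +y and let it drop home before touching either jar. I then set both jars down at light contact (about 10 N and 4 N).

**Last checks:**
- **Divider:** the rib top is back at 125 mm, so it is home. The depth maps put it about 70.5 mm from mid-shelf, at the low end of the allowed 69–81 mm. The arm moved 75.7 mm, and a seated key can only be 72–78 mm from mid-shelf, so I put the difference down to camera error.
- **Jars:** both lids are level at about 115 mm, so the jars stand upright on the tray floor. Jar A is about 46 mm and jar B about 41 mm from the tray's middle. Both are within a few millimetres of its long centre line.
- **Tray, carton and tin:** the tray is flat and within about 2 mm of where it started. The carton and tin show no visible shift.

**What went wrong:** on the first try at lowering jar A, something touched early and pressed with up to about 37 N, close to the 40 N limit. It was most likely the finger linkage on the divider's rib. I backed off, turned the jaws 90° and set the jar down cleanly. Nothing showed as displaced afterwards, but I can't rule out a brief peak above the reading.

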